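# Index the photometer carriage and hold its pin home

### The arm

A 6-joint arm with a two-finger parallel gripper is mounted at the origin on the work surface. World frame = base frame: x ahead of the robot, y to its left, z up, the work surface at z = 0. Lengths are in m, angles in rad, forces in N, time in s.
With the tool pointing down it reaches from about 0.275 to 0.775 m from the base axis. Payload 14.6 kg.
Tool frame: the origin (TCP) lies midway between the tips of the shut fingers; the grasp point (between the pads) lies 19 mm behind it; y points along the fingers, x is the direction in which the jaws open and shut, and the axes are right-handed (so a half turn about y gives the same grasp; the last joint's range is limited). The gripper opens to 85 mm and grips with 20 to 120 N. Pads are 22 mm wide; open, the fingers measure 114 mm over their backs; the gripper's body (76 mm by 85 mm) begins 54 mm behind the grasp point. The pads swing forward as they close: fully open they stand 13 mm farther back than shut.
Start: joints at [1.087, 0.263, -0.048, 1.259, 0, 1.415], TCP at [0.17, 0.497, 0.231] pointing down, gripper open.
Joint ranges: [-2.65, 2.65], [-0.89, 1.7], [-1.18, 1.37], [-2.13, 2.11], [-1.35, 1.29], [-3.14, 3.14]. Speed limits (rad/s): [1.89, 1.89, 2.57, 2.79, 3.14, 3.14].

### API

Orientations are given as [roll, pitch, yaw] about the fixed x, y, z axes, in that order (R = Rz(yaw) Ry(pitch) Rx(roll)).
In Python, from workcell import sensors, cams, workorder gives the robot as it stands.
- The arm moves only by the tool play_rows, never from a script. Its argument "series" is a list of rows, each an object of numbers: "ax", "ay", "az": the turn, a rotation vector about the tool's x, y, z in degrees; "x", "y", "z": the shift along the tool's x, y, z in units of 40 mm (1.0 is 40 mm); "hand": the closure, from 0 (fully open) to 1 (shut). A call has 1 to 5 rows; each row is the pose to reach, as a shift and turn from the pose measured when the call began, along the tool's axes at that moment; what a row does not reach only later rows make up. A row lasts 1/10 s, in which the tool goes at most 50 mm and 8.59 degrees, less where a joint would pass 70% of its speed; a pose out of reach is approached as far as the arm can. A call with a gripper value outside its range is refused whole. The fingers move at their own pace and stop on an object; "grip_force" is the grip in N (left out, the last holds). Time passes only in rows, so rows that repeat a pose let the fingers close. It gives the time, the measured TCP pose, the force and the opening at its end, in the units of the state.
- sensors.get_obs(): the state, without advancing time (a new reading comes with each control period).
- cams.capture(name): name is "side" or "top" or "wrist"; returns the picture (420x560x3 uint8, red, green, blue); there is no depth.
- cams.calibration(name): a dict with "fx", "fy", "cx", "cy" (pixels), "R" (3x3) and "t" (3): a world point X has camera coordinates R X + t. Camera axes: x right, y down, z forward; pixel columns grow to the right and rows downward; lengths in m; the calibration is good to about 2 mm. The wrist camera is an equidistant fisheye: a pixel r from the principal point sees the ray r / f radians off the axis. A picture is of the moment at which its call begins: read the wrist's pose just before it. calibration takes no time and is no camera call; for the wrist camera it gives the pose at the moment of the call.
- workorder.close_job(): hands the job in, once; it reports no verdict.
The state is a dict: "clock": time; "joint_positions": joint angles; "dq": joint speeds; "joint_torque": joint torques, N m; "tcp_pos": TCP position; "tcp_rot": TCP orientation; "ft_force": force on the tool from outside, world axes, zero at the start; "wrist_torque": the same for the moment, N m; "width": finger opening in m.
Only numpy, scipy, OpenCV 4.12 (cv2) and the standard library are available. Lean on these libraries where they do the work, as an engineer would, in place of code of your own. Each camera call takes 0.05 s, during which the arm holds its last target.

### The job

First press the loose white cap fully down onto the sample cell. Then pull up the black lock plunger on the carriage, slide the carriage one hole along towards the lamp housing (the tall one with cooling fins), and push the plunger fully down into that hole. It springs part-way up when let go, so finish while still holding the plunger pressed fully home, as for a reading, and leave the bottle, tip box and beaker where they are.

Things in the scene. Friction and masses are not known exactly. Their poses are not given: they have to be found in the camera images.
- bench: Fixed white base plate 170 x 450 x 10 mm; origin: centre of its underside. y axis = the carriage's slide direction, z up. A bar along y at x = -35 mm, top 40 mm high, has holes 10 mm long at y = -80, -40, 0, 40, 80 mm. Grey carriage 158 (x) by 60 mm (y), top 56 mm high. Lamp housing on one end (y = +190 or -190 mm), detector on the other; which is where varies.
- carriage (a joint): Position of the carriage along the bench's +y, m. It starts pinned in the middle hole (0, play about +-1 mm); the neighbouring holes are at +0.040 and -0.040. Travel +-0.085. Slides with about 2 N of friction once the pin is clear.
- plunger (a joint): Lift of the lock plunger, m: 0 = fully home (stop); let go in a hole it rests about 0.004 up, still locking; above 0.010 the pin (8 mm thick, round nose) is clear and the carriage can slide; stop at 0.016. Spring 1 N per mm: 4 to 5 N down holds it home, 6 N up at 0.010, 12 N up at 0.016.
- knob_mid (a point): Centre of the plunger's upright black cylindrical knob, 24 mm diameter, 34 mm tall (17 mm above and below), moving with plunger and carriage; the pin lies on its axis. Fully home this point is 89 mm above the table top; a 28 mm wide collar below it rises to 64 mm.
- cap (a joint): Lift of the cell cap, m: 0 = fully home with its skirt on the black cell tower; starts about 0.009 to 0.012 up. A stiff sliding fit: about 6 N moves it and it stays where it is left.
- cap_top (a point): Centre of the top face of the white round cap (skirt 30 mm diameter, 16 mm high; on it a crown 22 mm diameter, 4 mm high, whose top is this point). Fully home it is 106 mm above the table top. It rides on the carriage, 80 mm from the knob's axis across the slide direction (bench +x).
- lamp_ref (a point): Point of the fixed lamp housing (grey, 120 x 60 mm, 140 mm high over its fins) in line with the bar, 190 mm from its middle hole, 89 mm above the table top. With the carriage in the next hole towards the lamp, the knob's axis is 150 mm from this point horizontally.
- detector_ref (a point): The same point of the fixed detector housing (120 x 60 mm, 85 mm high, plain flat top, grey), at the other end of the bench, 380 mm from the lamp's point.
- wash_bottle: Bystander: white wash bottle 62 mm diameter, 180 mm high with its spout, origin at the centre of its underside. Leave alone.
- tip_box: Bystander: pipette tip box 82 x 117 x 58 mm, origin at the centre of its underside. Leave alone.
- beaker: Bystander: small glass beaker 60 mm diameter, 70 mm high, origin at the centre of its underside. Leave alone.

How it is judged:
By the outcome, as a careful person would: the job done as asked, in the order asked, and still so for the second after the job is handed in, while the arm keeps its last pose, push and grip.
It also fails if it takes over 42 s, if anything falls off the work surface, if the arm or the gripper's body presses on something with over 40 N, if the wrist force passes 120 N, or if a joint passes its speed limit or range.

## Working session

There is one attempt and no reset: what is moved stays moved. The work goes in short steps, Python scripts to look and compute and a tool call to move; the robot and the scene stay as the last step left them, time stands still between calls to the robot, and variables do not carry over. Pictures are saved under pics/ and viewed, and the job is handed in when it is done.

Besides the shell and the picture viewer there is one more tool, called after "Request:" as name(argument=value, ...) on one line, values as JSON. play_rows: Moves the arm, as the interface text tells. Its arguments: {"type":"object","properties":{"series":{"type":"array","items":{"type":"object","properties":{"ax":{"type":"number"},"ay":{"type":"number"},"az":{"type":"number"},"x":{"type":"number"},"y":{"type":"number"},"z":{"type":"number"},"hand":{"type":"number"}}}},"grip_force":{"type":"number"}},"required":["series"]}

```bash
ls; mkdir -p pics; python3 - <<'E'
from workcell import sensors,cams,workorder
import cv2
o=sensors.get_obs()
for k,v in o.items(): print(k,v)
for n in ("side","top"):
    c=cams.calibration(n);print(n,c)
    cv2.imwrite(f"pics/{n}0.png",cams.capture(n)[:,:,::-1])
E
```

```text
pics
clock 0.0
joint_positions [ 1.08671830e+00  2.63541593e-01 -4.89547422e-02  1.25941862e+00
  7.65953743e-06  1.41549213e+00]
dq [-1.11036973e-03 -2.46368084e-04 -2.37874435e-04  1.01298425e-03
 -7.29679128e-04  5.97542920e-05]
joint_torque [ 3.55305798e-03 -6.37617946e+01  3.84567189e+01  1.36740552e-02
  1.30283083e-04  3.10585563e-06]
tcp_pos [0.16938186 0.4966191  0.2308089 ]
tcp_rot [-1.57061573e+00  1.10398165e-03  1.24202259e+00]
ft_force [0.79354006 0.64697597 1.0665296 ]
wrist_torque [-0.0044113   0.01592625  0.01777704]
width 0.08556225319554547
side {'fx': 413.9218228403234, 'fy': 413.9218228403234, 'cx': 275.22944409057135, 'cy': 211.76384611387326, 'R': array([[ 0.87801622, -0.47796461, -0.02524585],
       [-0.27385879, -0.45841747, -0.84549086],
       [ 0.39254157,  0.74926848, -0.53339278]]), 't': array([-0.46876708,  0.3072329 ,  0.84413537])}
top {'fx': 487.2369748453518, 'fy': 487.2369748453518, 'cx': 275.73719185063555, 'cy': 205.59194046474727, 'R': array([[ 1.73143430e-04, -9.99989587e-01, -4.56028657e-03],
       [-9.95203028e-01,  2.73826291e-04, -9.78307610e-02],
       [ 9.78309910e-02,  4.55534975e-03, -9.95192618e-01]]), 't': array([0.14028356, 0.62544511, 1.27011053])}
```

View pics/side0.png

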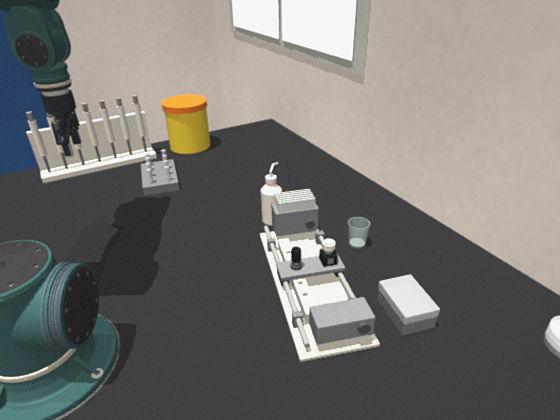

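View pics/top0.png

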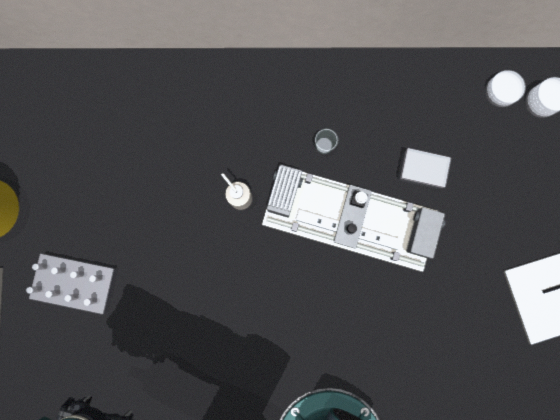

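The lamp (fins) is at the left end in the top view, around (287,190), and the detector is near (427,232). The cap is near (361,198) and the knob near (351,228). I'll zoom in to refine these.

```bash
python3 - <<'E'
import cv2
a=cv2.imread("pics/top0.png")[150:290,220:460]; cv2.imwrite("pics/topz.png",cv2.resize(a,None,fx=3.3,fy=3.3,interpolation=cv2.INTER_CUBIC))
a=cv2.imread("pics/side0.png")[180:360,250:400]; cv2.imwrite("pics/sidez.png",cv2.resize(a,None,fx=3.3,fy=3.3,interpolation=cv2.INTER_CUBIC))
E
```

```text
(no output)
```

View pics/topz.png

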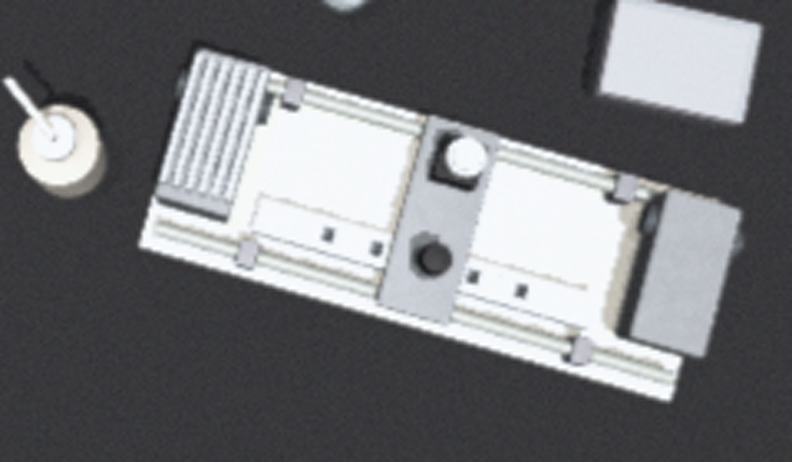

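View pics/sidez.png

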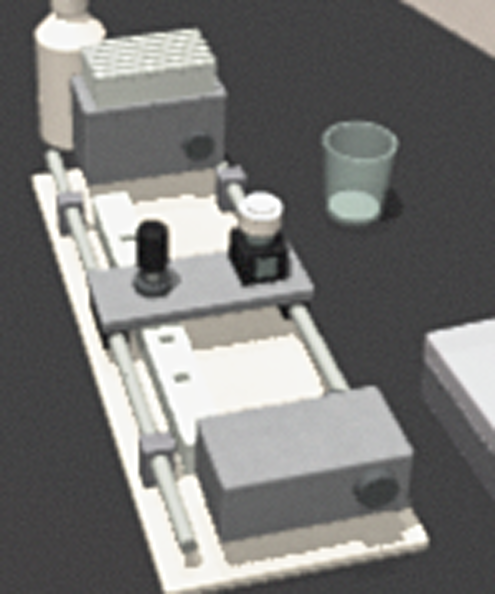

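```bash
cat > h.py <<'E'
import numpy as np, cv2
from workcell import sensors,cams,workorder
def ray(c,u,v):
    d=c['R'].T@np.array([(u-c['cx'])/c['fx'],(v-c['cy'])/c['fy'],1]); return -c['R'].T@c['t'],d
def atz(c,u,v,z):
    o,d=ray(c,u,v); return o+d*(z-o[2])/d[2]
def tri(c1,p1,c2,p2):
    o1,d1=ray(c1,*p1);o2,d2=ray(c2,*p2);d1/=np.linalg.norm(d1);d2/=np.linalg.norm(d2)
    s=np.linalg.lstsq(np.c_[d1,-d2],o2-o1,rcond=None)[0];a=o1+d1*s[0];b=o2+d2*s[1]
    return (a+b)/2,np.linalg.norm(a-b)
E
python3 - <<'E'
from h import *
np.set_printoptions(precision=4,suppress=True)
t=cams.calibration('top');s=cams.calibration('side')
T=lambda x,y:(220+(x+.5)/3.3-.5,150+(y+.5)/3.3-.5)
S=lambda x,y:(250+(x+.5)/3.3-.5,180+(y+.5)/3.3-.5)
for n,p,q,z in (("cap",(466,156),(263,206),.1165),("knob",(435,258),(153,228),.110)):
    print(n,atz(t,*T(*p),z),atz(s,*S(*q),z),tri(t,T(*p),s,S(*q)))
hs=[atz(t,*T(*p),.04) for p in ((328,234),(376,248),(473,277),(521,291))]
for h in hs: print(h)
print(np.mean(hs,0), np.linalg.norm(hs[0]-hs[3]))
a=atz(t,*T(138,246),.01);b=atz(t,*T(671,400),.01);print(a,b,np.linalg.norm(a-b))
d=a-b;print(np.degrees(np.arctan2(d[1],d[0])))
d=hs[0]-hs[3];print(np.degrees(np.arctan2(d[1],d[0])))
# detector top corners z .085
print([atz(t,*T(*p),.085) for p in ((742,207),(704,357),(629,336),(665,188))])
from scipy.spatial.transform import Rotation as R
print(R.from_euler('xyz',sensors.get_obs()['tcp_rot']).as_matrix())
print(cams.calibration('wrist'))
E
```

```text
cap [ 0.6387 -0.0726  0.1165] [ 0.6379 -0.081   0.1165] (array([ 0.6408, -0.0744,  0.1109]), np.float64(0.0032177079754341863))
knob [ 0.5619 -0.049   0.11  ] [ 0.5617 -0.0561  0.11  ] (array([ 0.5634, -0.0504,  0.1053]), np.float64(0.002877677764908061))
[0.5848 0.0258 0.04  ]
[ 0.5736 -0.0125  0.04  ]
[ 0.5504 -0.0897  0.04  ]
[ 0.5392 -0.1277  0.04  ]
[ 0.562  -0.0511  0.04  ] 0.1601118621552832
[0.577  0.1789 0.01  ] [ 0.452  -0.2535  0.01  ] 0.45015163344511716
73.8784864527328
73.46562444125992
[array([ 0.6026, -0.2906,  0.085 ]), array([ 0.4873, -0.2576,  0.085 ]), array([ 0.5033, -0.2007,  0.085 ]), array([ 0.6174, -0.2316,  0.085 ])]
[[ 0.3229 -0.0004 -0.9464]
 [ 0.9464 -0.0008  0.3229]
 [-0.0009 -1.      0.0001]]
{'fx': 325.19226210127806, 'fy': 325.19226210127806, 'cx': 287.5582995410953, 'cy': 212.3464086673594, 'R': array([[ 0.3229,  0.9464, -0.0016],
       [ 0.8998, -0.3065,  0.3105],
       [ 0.2934, -0.1017, -0.9506]]), 't': array([-0.5252, -0.0399,  0.3804])}
```

Request:
play_rows(series=[{"x": -0.6, "z": -1, "hand": 1}, {"x": -1.2, "z": -2, "hand": 1}, {"x": -1.8, "z": -3, "hand": 1}, {"x": -2.4, "z": -4, "hand": 1}, {"x": -3, "z": -5, "hand": 1}], grip_force=40)

```text
schema error: expected keys ax, ay, az, x, y, z, hand
```

Request:
play_rows(series=[{"x": -0.6, "y": 0, "z": -1, "ax": 0, "ay": 0, "az": 0, "hand": 1}, {"x": -1.2, "y": 0, "z": -2, "ax": 0, "ay": -1, "az": 0, "hand": 1}, {"x": -1.8, "y": 0, "z": -3, "ax": 0, "ay": -2.5, "az": 0, "hand": 1}, {"x": -2.4, "y": 0, "z": -4, "ax": 0, "ay": -2.5, "az": 0, "hand": 1}, {"x": -3, "y": 0, "z": -5, "ax": 0, "ay": -2.5, "az": 0, "hand": 1}], grip_force=40)

```text
clock: 0.6
tcp_pos: [0.3206, 0.3169, 0.2309]
tcp_rot: [-1.571, 0.001, 1.286]
ft_force: [1.9, 0.5, -0.4]
width: 0.0125
```

```bash
cat >> h.py <<'E'
from scipy.spatial.transform import Rotation as Ro
np.set_printoptions(precision=4,suppress=True)
def go(target):
    o=sensors.get_obs();M=Ro.from_euler('xyz',o['tcp_rot']).as_matrix()
    print('t',o['clock'],'tcp',o['tcp_pos'],'x-dir deg',np.degrees(np.arctan2(M[1,0],M[0,0])),'down',M[:,1],'F',o['ft_force'],'w',o['width'])
    print('rows',M.T@(np.array(target)-o['tcp_pos'])/.04)
E
python3 -c "
from h import *
go([.6388,-.0725,.200])"
```

```text
t 0.6 tcp [0.3206 0.3169 0.2309] x-dir deg 73.6847414692977 down [-0.0005 -0.0009 -1.    ] F [ 1.8864  0.4854 -0.3819] w 0.012518259233091723
rows [ -7.1079   0.7761 -10.3685]
```

Request:
play_rows(series=[{"x": -0.6, "y": 0, "z": -1, "ax": 0, "ay": 0, "az": 0, "hand": 1}, {"x": -1.3, "y": 0, "z": -2, "ax": 0, "ay": 0, "az": 0, "hand": 1}, {"x": -2.0, "y": 0, "z": -3, "ax": 0, "ay": 0, "az": 0, "hand": 1}, {"x": -2.7, "y": 0, "z": -4, "ax": 0, "ay": 0, "az": 0, "hand": 1}, {"x": -3.4, "y": 0, "z": -5, "ax": 0, "ay": 0, "az": 0, "hand": 1}])

```text
clock: 1.1
tcp_pos: [0.4752, 0.1282, 0.2309]
tcp_rot: [-1.57, 0.001, 1.286]
ft_force: [0.3, 1.5, 0.2]
width: 0.0002
```

Request:
play_rows(series=[{"x": -0.6, "y": 0, "z": -1, "ax": 0, "ay": 0, "az": 0, "hand": 1}, {"x": -1.3, "y": 0, "z": -2, "ax": 0, "ay": 0, "az": 0, "hand": 1}, {"x": -2.0, "y": 0, "z": -3, "ax": 0, "ay": 0, "az": 0, "hand": 1}, {"x": -2.7, "y": 0, "z": -4, "ax": 0, "ay": 0, "az": 0, "hand": 1}, {"x": -3.4, "y": 0, "z": -5, "ax": 0, "ay": 0, "az": 0, "hand": 1}])

```text
clock: 1.6
tcp_pos: [0.6297, -0.0603, 0.2306]
tcp_rot: [-1.57, 0.001, 1.286]
ft_force: [1.4, 0.4, 0.3]
width: -0.0
```

```bash
python3 -c "
from h import *
go([.6388,-.0725,.150])"
```

```text
t 1.6 tcp [ 0.6297 -0.0603  0.2306] x-dir deg 73.65555439141771 down [-0.0011 -0.0007 -1.    ] F [1.4022 0.3723 0.2804] w -2.0827021294636416e-05
rows [-0.2255  2.0147 -0.3057]
```

Request:
play_rows(series=[{"x": -0.22, "y": 0.7, "z": -0.3, "ax": 0, "ay": 0, "az": 0, "hand": 1}, {"x": -0.22, "y": 1.4, "z": -0.3, "ax": 0, "ay": 0, "az": 0, "hand": 1}, {"x": -0.22, "y": 2.0, "z": -0.3, "ax": 0, "ay": 0, "az": 0, "hand": 1}, {"x": -0.22, "y": 2.0, "z": -0.3, "ax": 0, "ay": 0, "az": 0, "hand": 1}])

```text
clock: 2.0
tcp_pos: [0.637, -0.072, 0.1473]
tcp_rot: [-1.564, 0.001, 1.285]
ft_force: [0.2, 0.1, 1.4]
width: 0.0003
```

```bash
python3 - <<'E'
from h import *
go([.6388,-.0725,.106])
for n in ("side","wrist"): cv2.imwrite(f"pics/{n}1.png",cams.capture(n)[:,:,::-1])
a=cv2.imread("pics/side1.png")[150:330,250:400]
b=cv2.imread("pics/wrist1.png");
cv2.imwrite("pics/s1.png",cv2.resize(np.hstack([cv2.resize(a,(350,420),interpolation=2),b]),None,fx=.85,fy=.85))
E
```

```text
t 2.0 tcp [ 0.637  -0.072   0.1473] x-dir deg 73.63960212674338 down [-0.0066  0.0007 -1.    ] F [0.2113 0.1488 1.4404] w 0.0002632564780015094
rows [ 0.003   1.0331 -0.054 ]
```

View pics/s1.png

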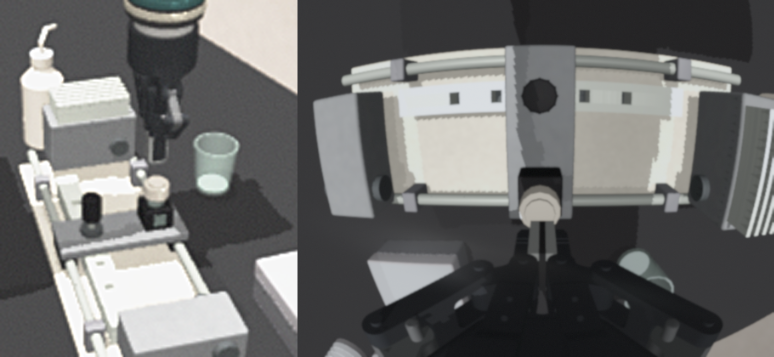

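The side view shows the shut fingertips above the cap. In the wrist view the cap is at about (539,205) and lines up with the fingers. I'll check the position with the wrist rays.

```bash
cat >> h.py <<'E'
def wray(c,u,v,z):
    dx,dy=u-c['cx'],v-c['cy'];r=np.hypot(dx,dy);th=r/c['fx']
    d=c['R'].T@np.array([np.sin(th)*dx/r,np.sin(th)*dy/r,np.cos(th)]);o=-c['R'].T@c['t']
    return o+d*(z-o[2])/d[2]
E
python3 - <<'E'
from h import *
c=cams.calibration('wrist')
print('cap',wray(c,539/.85-350,205/.85,.1165),'knob',wray(c,540/.85-350,95/.85,.11))
b=cv2.imread("pics/wrist1.png")[80:300,180:400];cv2.imwrite("pics/w1z.png",cv2.resize(b,None,fx=2.7,fy=2.7,interpolation=2))
E
```

```text
cap [ 0.634  -0.0721  0.1165] knob [ 0.5627 -0.0504  0.11  ]
```

View pics/w1z.png

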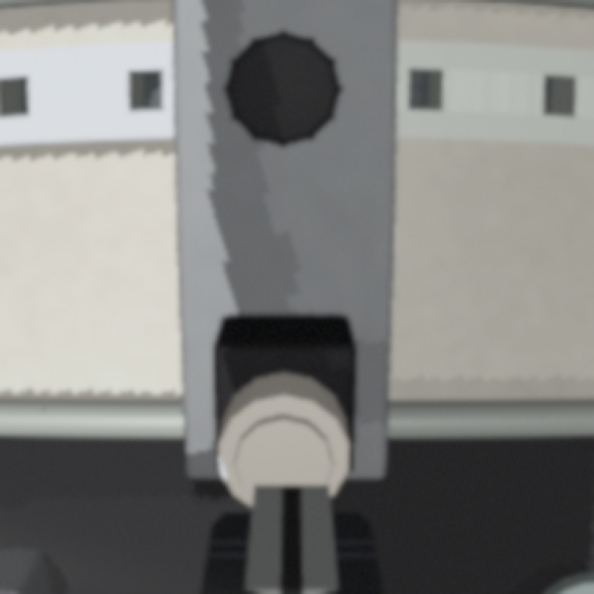

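The cap crown centre is at about (285,463) in the zoom, partly hidden by the fingertips, which agrees with the top view. Next I'll press it.

Request:
play_rows(series=[{"x": 0, "y": 0.4, "z": -0.05, "ax": 0, "ay": 0, "az": 0, "hand": 1}, {"x": 0, "y": 0.65, "z": -0.05, "ax": 0, "ay": 0, "az": 0, "hand": 1}, {"x": 0, "y": 0.8, "z": -0.05, "ax": 0, "ay": 0, "az": 0, "hand": 1}, {"x": 0, "y": 0.9, "z": -0.05, "ax": 0, "ay": 0, "az": 0, "hand": 1}, {"x": 0, "y": 0.95, "z": -0.05, "ax": 0, "ay": 0, "az": 0, "hand": 1}])

```text
clock: 2.6
tcp_pos: [0.6406, -0.0727, 0.1137]
tcp_rot: [-1.57, 0.001, 1.286]
ft_force: [-1.8, 1.1, 6.6]
width: 0.0003
```

Request:
play_rows(series=[{"x": 0, "y": 0.08, "z": 0.02, "ax": 0, "ay": 0, "az": 0, "hand": 1}, {"x": 0, "y": 0.16, "z": 0.02, "ax": 0, "ay": 0, "az": 0, "hand": 1}, {"x": 0, "y": 0.2, "z": 0.02, "ax": 0, "ay": 0, "az": 0, "hand": 1}, {"x": 0, "y": 0.22, "z": 0.02, "ax": 0, "ay": 0, "az": 0, "hand": 1}])

```text
clock: 3.0
tcp_pos: [0.6405, -0.0726, 0.1061]
tcp_rot: [-1.572, 0.001, 1.286]
ft_force: [0.4, 0.1, 6.0]
width: 0.0001
```

Request:
play_rows(series=[{"x": 0, "y": 0.05, "z": 0, "ax": 0, "ay": 0, "az": 0, "hand": 1}, {"x": 0, "y": 0.1, "z": 0, "ax": 0, "ay": 0, "az": 0, "hand": 1}, {"x": 0, "y": 0.1, "z": 0, "ax": 0, "ay": 0, "az": 0, "hand": 1}])

```text
clock: 3.3
tcp_pos: [0.6411, -0.0727, 0.1055]
tcp_rot: [-1.576, 0.001, 1.286]
ft_force: [-11.8, 1.7, 31.4]
width: 0.0002
```

The force rose to 31 N at z=0.1055, so the cap is home. I'll lift and move over the knob.

Request:
play_rows(series=[{"x": 0, "y": -0.3, "z": 0, "ax": 0, "ay": 0, "az": 0, "hand": 1}, {"x": 0, "y": -0.8, "z": 0, "ax": 0, "ay": 0, "az": 0, "hand": 1}, {"x": 0, "y": -1.2, "z": 0, "ax": 0, "ay": 0, "az": 0, "hand": 1}, {"x": 0, "y": -1.2, "z": 1, "ax": 0, "ay": 0, "az": 0, "hand": 0.3}, {"x": 0, "y": -1.2, "z": 2, "ax": 0, "ay": 0, "az": 0, "hand": 0.3}])

```text
clock: 3.8
tcp_pos: [0.5639, -0.0501, 0.1536]
tcp_rot: [-1.578, 0.001, 1.286]
ft_force: [-1.3, 1.3, 0.5]
width: 0.0283
```

Request:
play_rows(series=[{"x": 0, "y": 0, "z": 0, "ax": 0, "ay": 0, "az": 0, "hand": 0.3}, {"x": 0, "y": 0, "z": 0, "ax": 0, "ay": 0, "az": 0, "hand": 0.3}])

```text
clock: 4.0
tcp_pos: [0.5638, -0.05, 0.1546]
tcp_rot: [-1.579, 0.001, 1.286]
ft_force: [1.2, -0.4, 0.0]
width: 0.0579
```

```bash
python3 - <<'E'
from h import *
for n in ("wrist","top"): cv2.imwrite(f"pics/{n}2.png",cams.capture(n)[:,:,::-1])
go([.5625,-.050,.073])
b=cv2.imread("pics/wrist2.png")[60:420,40:520];cv2.imwrite("pics/w2z.png",cv2.resize(b,None,fx=1.6,fy=1.6,interpolation=2))
cv2.imwrite("pics/side2.png",cams.capture('side')[:,:,::-1])
a=cv2.imread("pics/side2.png")[180:330,250:400];cv2.imwrite("pics/s2z.png",cv2.resize(a,None,fx=4,fy=4,interpolation=2))
E
```

```text
t 4.1 tcp [ 0.565  -0.0504  0.1541] x-dir deg 73.66690909553918 down [ 0.008  -0.0031 -1.    ] F [ 1.7052  0.1733 -0.7176] w 0.05963256908311894
rows [-0.0059  2.0271  0.0795]
```

View pics/w2z.png

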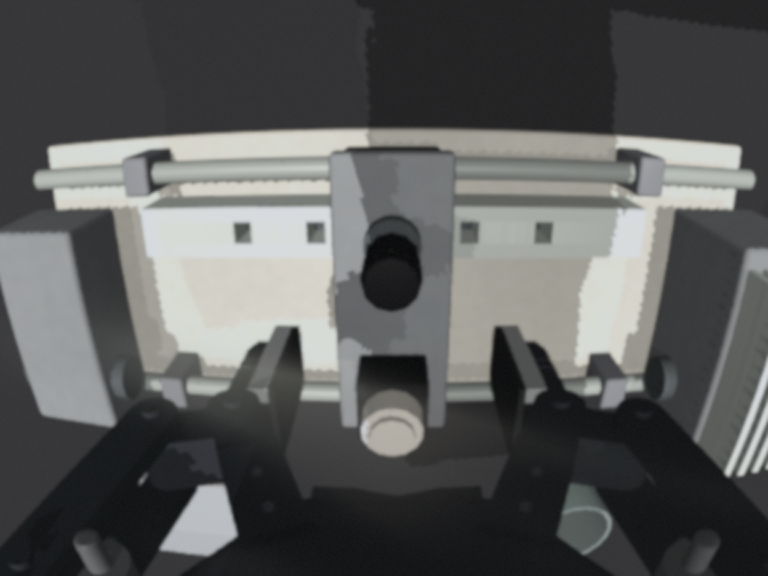

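View pics/s2z.png

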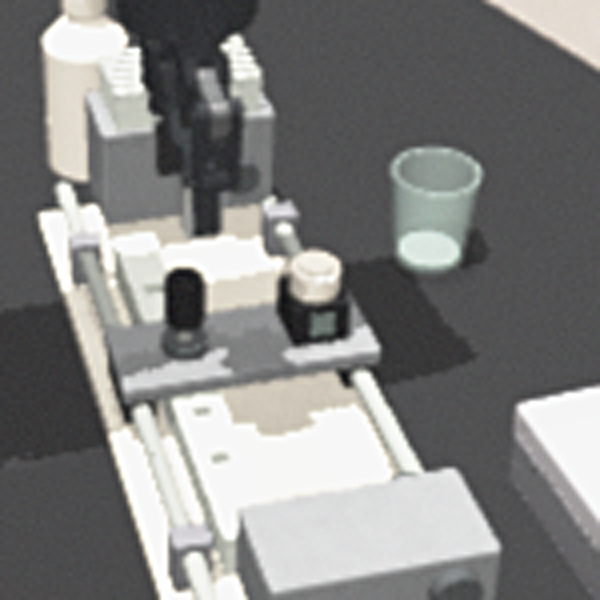

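The cap now sits lower on its tower: the skirt covers the tower top at about (316,275) in the side zoom. The knob is midway between the fingers, at about (391,285) in the wrist zoom.

```bash
python3 - <<'E'
from h import *
c=cams.calibration('wrist')
print('knob',wray(c,284.4,238.1,.11),'cap',wray(c,391/1.6+40,432/1.6+60,.106))
E
```

```text
knob [ 0.5626 -0.051   0.11  ] cap [ 0.6353 -0.0727  0.106 ]
```

Request:
play_rows(series=[{"x": 0, "y": 0.5, "z": 0.06, "ax": 0.4, "ay": 0, "az": 0, "hand": 0.3}, {"x": 0, "y": 1.0, "z": 0.06, "ax": 0.4, "ay": 0, "az": 0, "hand": 0.3}, {"x": 0, "y": 1.5, "z": 0.06, "ax": 0.4, "ay": 0, "az": 0, "hand": 0.3}, {"x": 0, "y": 2.0, "z": 0.06, "ax": 0.4, "ay": 0, "az": 0, "hand": 0.3}, {"x": 0, "y": 2.0, "z": 0.06, "ax": 0.4, "ay": 0, "az": 0, "hand": 0.3}])

```text
clock: 4.65
tcp_pos: [0.5627, -0.05, 0.0715]
tcp_rot: [-1.568, 0.001, 1.285]
ft_force: [0.3, 0.0, -0.2]
width: 0.0597
```

Now I'll grip the knob.

Request:
play_rows(series=[{"x": 0, "y": 0, "z": 0, "ax": 0, "ay": 0, "az": 0, "hand": 1}, {"x": 0, "y": 0, "z": 0, "ax": 0, "ay": 0, "az": 0, "hand": 1}, {"x": 0, "y": 0, "z": 0, "ax": 0, "ay": 0, "az": 0, "hand": 1}, {"x": 0, "y": 0, "z": 0, "ax": 0, "ay": 0, "az": 0, "hand": 1}, {"x": 0, "y": 0, "z": 0, "ax": 0, "ay": 0, "az": 0, "hand": 1}], grip_force=50)

```text
clock: 5.15
tcp_pos: [0.5633, -0.0506, 0.0722]
tcp_rot: [-1.57, 0.002, 1.285]
ft_force: [1.1, -5.4, 1.8]
width: 0.0228
```

Request:
play_rows(series=[{"x": 0, "y": -0.08, "z": 0, "ax": 0, "ay": 0, "az": 0, "hand": 1}, {"x": 0, "y": -0.16, "z": 0, "ax": 0, "ay": 0, "az": 0, "hand": 1}, {"x": 0, "y": -0.24, "z": 0, "ax": 0, "ay": 0, "az": 0, "hand": 1}, {"x": 0, "y": -0.24, "z": 0, "ax": 0, "ay": 0, "az": 0, "hand": 1}])

```text
clock: 5.55
tcp_pos: [0.5633, -0.0505, 0.082]
tcp_rot: [-1.57, 0.002, 1.285]
ft_force: [2.1, -2.7, -8.5]
width: 0.0232
```

Request:
play_rows(series=[{"x": 0.2, "y": -0.01, "z": 0, "ax": 0, "ay": 0, "az": 0, "hand": 1}, {"x": 0.45, "y": -0.01, "z": 0, "ax": 0, "ay": 0, "az": 0, "hand": 1}, {"x": 0.7, "y": -0.01, "z": 0, "ax": 0, "ay": 0, "az": 0, "hand": 1}, {"x": 0.9, "y": -0.01, "z": 0, "ax": 0, "ay": 0, "az": 0, "hand": 1}, {"x": 1.0, "y": -0.01, "z": 0, "ax": 0, "ay": 0, "az": 0, "hand": 1}])

```text
clock: 6.05
tcp_pos: [0.5749, -0.0112, 0.0823]
tcp_rot: [-1.57, 0.002, 1.286]
ft_force: [2.2, -3.6, -9.8]
width: 0.0228
```

```bash
python3 - <<'E'
from h import *
go([.5633+.0112,-.0505+.0384,.082])
for n in ("top","side"):cv2.imwrite(f"pics/{n}3.png",cams.capture(n)[:,:,::-1])
a=cv2.imread("pics/side3.png")[180:330,250:400];b=cv2.imread("pics/top3.png")[160:280,270:450]
cv2.imwrite("pics/s3z.png",np.vstack([cv2.resize(a,(400,400),interpolation=2)]))
cv2.imwrite("pics/t3z.png",cv2.resize(b,None,fx=4,fy=4,interpolation=2))
E
```

```text
t 6.05 tcp [ 0.5749 -0.0112  0.0823] x-dir deg 73.68272343279418 down [-0.0013 -0.0013 -1.    ] F [ 2.1771 -3.5706 -9.7887] w 0.022811884447519908
rows [-0.0248  0.0067  0.0027]
```

View pics/s3z.png

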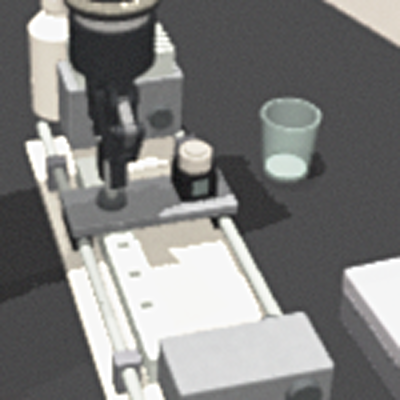

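View pics/t3z.png

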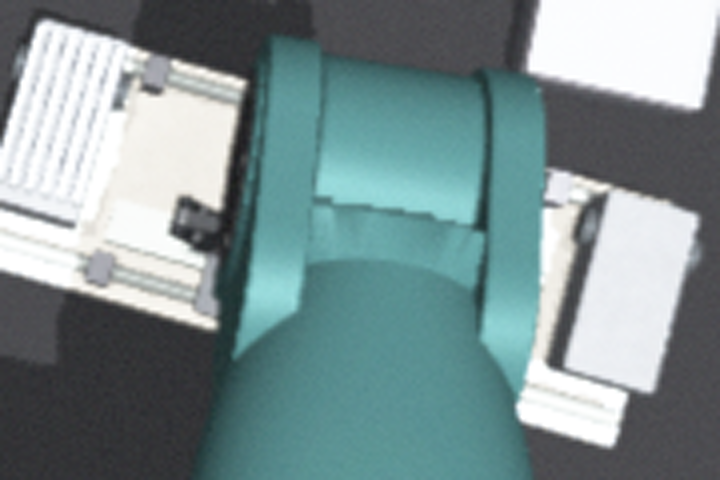

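The carriage moved: three empty holes show behind it at (122,243), (134,272) and (146,303), and the cap is seated. I'll shift 1 mm back to centre on the hole, then push down.

Request:
play_rows(series=[{"x": -0.025, "y": 0, "z": 0, "ax": 0, "ay": 0, "az": 0, "hand": 1}, {"x": -0.025, "y": 0.08, "z": 0, "ax": 0, "ay": 0, "az": 0, "hand": 1}, {"x": -0.025, "y": 0.16, "z": 0, "ax": 0, "ay": 0, "az": 0, "hand": 1}, {"x": -0.025, "y": 0.23, "z": 0, "ax": 0, "ay": 0, "az": 0, "hand": 1}, {"x": -0.025, "y": 0.23, "z": 0, "ax": 0, "ay": 0, "az": 0, "hand": 1}])

```text
clock: 6.65
tcp_pos: [0.5745, -0.0124, 0.073]
tcp_rot: [-1.57, 0.001, 1.286]
ft_force: [1.7, -1.3, -2.2]
width: 0.023
```

Request:
play_rows(series=[{"x": 0, "y": 0.05, "z": 0, "ax": 0, "ay": 0, "az": 0, "hand": 1}, {"x": 0, "y": 0.1, "z": 0, "ax": 0, "ay": 0, "az": 0, "hand": 1}, {"x": 0, "y": 0.13, "z": 0, "ax": 0, "ay": 0, "az": 0, "hand": 1}, {"x": 0, "y": 0.13, "z": 0, "ax": 0, "ay": 0, "az": 0, "hand": 1}])

```text
clock: 7.05
tcp_pos: [0.5745, -0.0125, 0.0685]
tcp_rot: [-1.571, 0.001, 1.286]
ft_force: [-3.6, -0.5, 12.2]
width: 0.023
```

Request:
play_rows(series=[{"x": 0, "y": 0.02, "z": 0, "ax": 0, "ay": 0, "az": 0, "hand": 1}, {"x": 0, "y": 0.02, "z": 0, "ax": 0, "ay": 0, "az": 0, "hand": 1}, {"x": 0, "y": 0.02, "z": 0, "ax": 0, "ay": 0, "az": 0, "hand": 1}, {"x": 0, "y": 0.02, "z": 0, "ax": 0, "ay": 0, "az": 0, "hand": 1}])

```text
clock: 7.45
tcp_pos: [0.5746, -0.0126, 0.0685]
tcp_rot: [-1.572, 0.001, 1.286]
ft_force: [-4.7, 0.7, 14.1]
width: 0.023
```

```bash
python3 - <<'E'
from h import *
go([.5732,-.0127,.069])
for n in ("wrist","side"):cv2.imwrite(f"pics/{n}4.png",cams.capture(n)[:,:,::-1])
go([.5732,-.0127,.069])
a=cv2.imread("pics/side4.png")[180:330,250:400];b=cv2.imread("pics/wrist4.png")
cv2.imwrite("pics/s4z.png",cv2.resize(np.hstack([cv2.resize(a,(420,420),interpolation=2),b]),None,fx=.81,fy=.81))
E
```

```text
t 7.45 tcp [ 0.5746 -0.0126  0.0685] x-dir deg 73.6722896791232 down [ 0.0003 -0.0015 -1.    ] F [-4.7113  0.66   14.0816] w 0.023010298893657667
rows [-0.0123 -0.0118  0.032 ]
t 7.55 tcp [ 0.5746 -0.0126  0.0685] x-dir deg 73.6737590939493 down [ 0.0004 -0.0016 -1.    ] F [-4.5482  0.3238 13.6293] w 0.022911277553613007
rows [-0.0125 -0.0113  0.0327]
```

View pics/s4z.png

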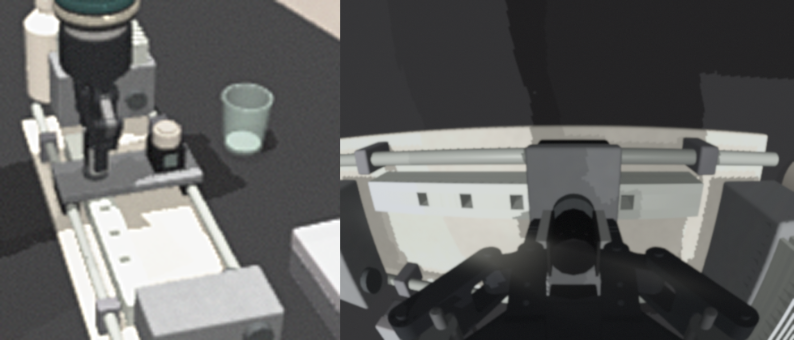

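The wrist view shows three open holes on the detector side at (423,199), (466,201) and (517,202), and one on the lamp side at (628,202). The carriage is therefore in the next hole. The knob is at a hard stop and holding at about 14 N, and the cap is seated, so I'm handing the job in.

```bash
python3 -c "
from workcell import workorder
print(workorder.close_job())"
```

```text
the job is handed in; nothing more can be done
None
```

The job is done and handed in at about 7.6 s. I pressed the cap home, lifted the plunger, slid the carriage one hole towards the finned lamp housing, and pushed the plunger down. The gripper still holds it there.

- **Cap:** the fingertips stopped at 105.5 mm, against 106 mm fully home. The force rose from 6 N to 31 N there, and later pictures show the skirt down on the tower.
- **Carriage:** three empty holes show on the detector side and one on the lamp side, so it is in the next hole towards the lamp. My position estimates for the knob differed by about 1–2 mm, so I moved back 1 mm before pushing down. The pin then went in without catching.
- **Plunger:** the tool went down about 13.7 mm from the lifted position, then stopped at 68.5 mm. It held still there with about 14 N down, well over the 4–5 N needed. The fingertips stayed above the collar (64 mm), and the grip opening held steady at 23 mm.
- **Bystanders:** the planned path stayed clear of all three. The last side view shows the bottle and beaker in place and the visible part of the tip box unmoved, but I did not measure any of them again.

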